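# Vial block well-up under the syringe needle

## Robot

A 6-joint arm with a two-finger parallel gripper is mounted at the origin on the work surface. World frame = base frame: x ahead of the robot, y to its left, z up, the work surface at z = 0. Lengths are in m, angles in degrees, forces in N, time in s.
With the tool pointing down it reaches from about 0.35 to 0.875 m from the base axis. Payload 4.2 kg.
Tool frame: the origin (TCP) lies between the finger pads; the fingertips stand 19 mm ahead of it and the grasp point (between the pads) is the TCP; z points along the fingers, y is the line along which they close (so a half turn about z gives the same grasp; the last joint's range is limited). The gripper opens to 87 mm and grips with 3 to 60 N. Pads are 19 mm wide; open, the fingers measure 117 mm over their backs; the gripper's body (75 mm by 190 mm) begins 51 mm behind the grasp point.
Start: joints at [-55.772, 22.042, 0.453, 0, -68.411, -14.817], TCP at [0.208, -0.589, 0.242] pointing down, gripper open.
Joint ranges: [-179.83, 179.83], [-69.29, 118.12], [-61.27, 80.66], [-181.25, 117.63], [-171.15, -9.14], [-177.46, 177.46]. Speed limits (degrees/s): [159.86, 159.86, 180, 180, 180, 180].

## Interface

Orientations are given as a 3x3 rotation matrix whose columns are the frame's x, y, z axes.
In Python, from station import r gives the robot as it stands.
- The arm moves only by the tool drive_tool, never from a script. Its argument "steps" is one flat list of numbers, 7 for each row, row after row: the turn, a rotation vector about the tool's x, y, z in rad, then the shift along the tool's x, y, z in m, then the opening, from 0 (shut) to 1 (fully open). A call has 1 to 10 rows; each row shifts and turns the commanded pose from where the row before left it, along the tool's axes as they then stand; what a row does not reach is not made up. A row lasts 1/12 s, in which the tool goes at most 41.7 mm and 7.16 degrees, less where a joint would pass 70% of its speed; a pose out of reach is approached as far as the arm can. A call is refused whole if a number of a shift passes 0.0417 or a number of a turn 0.125, either way. A call with a gripper value outside its range is refused whole. The fingers move at their own pace and stop on an object; the grip force is fixed at half the most. Time passes only in rows, so rows that do not move let the fingers close. It gives the time, the measured TCP pose, the force, the opening and the grip force at its end, in the units of the state.
- r.sense(): the state, without advancing time (a new reading comes with each control period).
- r.capture(name): name is "scene" or "top"; returns the picture (420x560x3 uint8, blue, green, red); there is no depth.
- r.camera_params(name): a dict with "camera_matrix" (3x3 intrinsics, pixels), "extrinsics" (4x4, takes a point from world to camera coordinates). Camera axes: x right, y down, z forward; pixel columns grow to the right and rows downward; lengths in m; the calibration is good to about 2 mm. A picture is of the moment at which its call begins. camera_params takes no time and is no camera call.
- r.finish_job(): hands the job in; it is judged then, once.
The state is a dict: "time_s": time; "joints": joint angles; "joint_velocities": joint speeds; "effort": joint torques, N m; "tcp_pos": TCP position; "ee_rot": TCP orientation; "wrist_force": force on the tool from outside, world axes, zero at the start; "moment": the same for the moment, N m; "gripper_width": opening from 0.0 (shut) to 1.0 (fully open); "gripper_force": force on a finger pad.
Only numpy, scipy, OpenCV 4.12 (cv2) and the standard library are available. Lean on these libraries where they do the work, as an engineer would, in place of code of your own. Each camera call takes 0.05 s, during which the arm holds its last target. There are 200 camera calls.

## Task

The aluminium vial block lying on the bench needs oil dropped into its well from the clamped syringe. Its two ends look alike, but only one is the deep blind well (the other is a shallow recess), so you will have to feel which is which; turn the block well-up and finish while holding it upright in the gripper with the middle of the well straight under the needle and its mouth a few centimetres below the tip. Do not touch the syringe or its stand, and leave the glassware where it is.

Things in the scene. Friction and masses are not known exactly. Their poses are not given: they have to be found in the camera images.
- block: Aluminium bar, 48 x 48 mm, 64 mm long, about 0.27 kg, lying on a long side at any yaw. Origin at its middle, z along the length, x and y square to the flat sides. Both ends have a round mouth 36 mm wide in the middle; one is 5 mm deep, the other is the well, 46 mm deep. Which end of z has the well is not told: feel, e.g. poke a fingertip into a mouth (a shallow one pushes the block along).
- needle_tip (a point): Lower end of the upright steel needle (2.4 mm thick, 43 mm long) of the clamped syringe (21 mm thick above the needle), 245 mm above the bench. Its x axis points level to the stand's rod, 170 mm away; the clamp arm runs along that line 117 mm above the tip.
- stand: Grey retort stand holding the syringe, fixed. Origin on the bench straight under the needle tip, x axis towards the rod (12 mm thick, 512 mm high, at x = 170 mm). Base plate 12 mm high, x from -5 to 195 mm, 130 mm wide. Off to its right (-y), at y below -0.48 m, stands a hotplate 92 mm high.
- bottle: Bystander: brown glass bottle with black cap and green label, 88 mm across, 190 mm high, origin at the middle of its underside.
- flask: Bystander: clear conical flask, 74 mm across, 101 mm high, origin at the middle of its underside.
- jar: Bystander: small clear jar with white lid, 33 mm across, 50 mm high, origin at the middle of its underside.
- vial: Bystander: small brown vial with black lid, 24 mm across, 45 mm high, origin at the middle of its underside.
There are look-alikes about, which are no part of the job. Leave any blue, pink or yellow look-alike of the block alone.

How it is judged:
By the outcome, as a careful person would: the job done as asked, in the order asked, and still so for the second after the job is handed in, while the arm keeps its last pose, push and grip.
It also fails if it takes over 72 s, if anything falls off the work surface, if the arm or the gripper's body presses on something with over 40 N, if the wrist force passes 120 N, or if a joint passes its speed limit or range.

## Working session

There is one attempt and no reset: what is moved stays moved. The work goes in short steps, Python scripts to look and compute and a tool call to move; the robot and the scene stay as the last step left them, time stands still between calls to the robot, and variables do not carry over. Pictures are saved under pics/ and viewed, at most 10 in all, crops included, and the job is handed in when it is done.

Besides the shell and the picture viewer there is one more tool, called after "Call:" as name(argument=value, ...) on one line, values as JSON. drive_tool: Moves the arm, as the interface text tells. Its arguments: {"type":"object","properties":{"steps":{"type":"array"}},"required":["steps"]}

```bash
mkdir -p pics; ls; python3 - <<'E'
from station import r
import cv2,numpy as np
for n in("scene","top"):
    cv2.imwrite(f"pics/{n}0.png",r.capture(n))
    p=r.camera_params(n);print(n,np.round(p["camera_matrix"],1).tolist(),np.round(p["extrinsics"],3).tolist())
s=r.sense();print(s["time_s"],s["tcp_pos"],s["ee_rot"],s["wrist_force"])
E
```

```text
pics
scene [[394.0, 0.0, 278.9], [0.0, 394.0, 207.5], [0.0, 0.0, 1.0]] [[-0.866, 0.499, -0.009, 0.449], [0.376, 0.641, -0.669, -0.124], [-0.329, -0.583, -0.743, 1.418], [0.0, 0.0, 0.0, 1.0]]
top [[401.6, 0.0, 279.3], [0.0, 401.6, 207.2], [0.0, 0.0, 1.0]] [[-0.023, -1.0, -0.021, 0.079], [-0.995, 0.025, -0.097, 0.55], [0.098, 0.018, -0.995, 1.184], [0.0, 0.0, 0.0, 1.0]]
0.1 [ 0.20755425 -0.58900672  0.24056781] [[-9.43210698e-01 -3.32194216e-01 -7.63365061e-04]
 [-3.32195070e-01  9.43208998e-01  1.79492911e-03]
 [ 1.23747727e-04  1.94658245e-03 -9.99998098e-01]] [-0.34384032 -0.37910034 -0.26072376]
```

View pics/scene0.png

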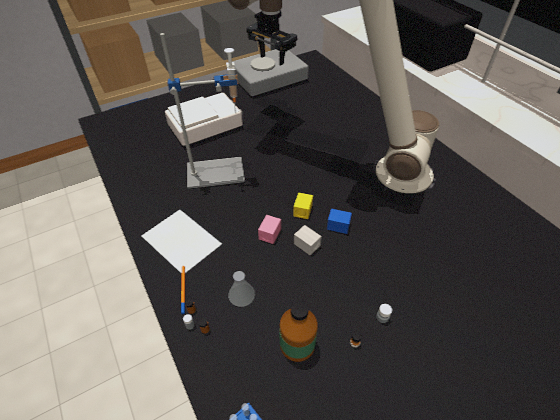

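View pics/top0.png

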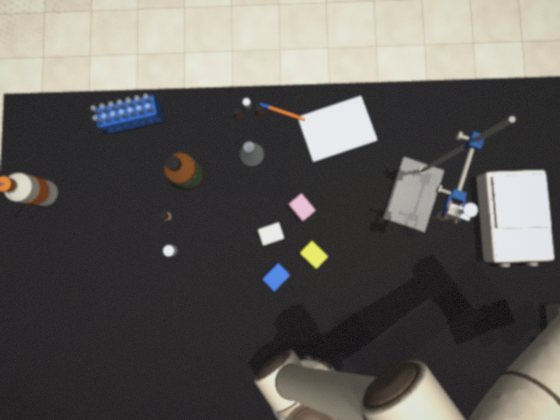

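The block could be confused with four things. In the scene view they are pink (269,229), yellow (303,205), blue (339,221) and the off-white/bare one (307,240); in the top view that last one is at (271,233). By the description, the bare aluminium one is the target. Next I check it in one close crop and measure the stand.

```bash
cat > h.py <<'E'
import cv2,numpy as np
from station import r
def ray(n,px):
    p=r.camera_params(n);K=np.array(p["camera_matrix"]);E=np.array(p["extrinsics"])
    R,t=E[:3,:3],E[:3,3]
    d=R.T@np.linalg.solve(K,[px[0],px[1],1.]);return -R.T@t,d/np.linalg.norm(d)
def plane(n,px,z):
    o,d=ray(n,px);return o+d*(z-o[2])/d[2]
def tri(a,b):
    A=np.zeros((3,3));v=np.zeros(3)
    for n,px in(("scene",a),("top",b)):
        o,d=ray(n,px);P=np.eye(3)-np.outer(d,d);A+=P;v+=P@o
    return np.linalg.solve(A,v)
def proj(n,X):
    p=r.camera_params(n);E=np.array(p["extrinsics"]);c=E[:3,:3]@X+E[:3,3];q=np.array(p["camera_matrix"])@c;return q[:2]/q[2]
E
python3 - <<'E'
from h import *
s=cv2.imread("pics/scene0.png");t=cv2.imread("pics/top0.png")
f=lambda im,x,y,w,h,k:cv2.resize(im[y:y+h,x:x+w],(w*k,h*k),interpolation=cv2.INTER_CUBIC)
a=f(s,160,30,100,165,3)      # 300x495
b=f(s,280,210,60,50,6)       # 360x300
c=f(t,375,100,165,140,3)     # 495x420
A=np.zeros((600,800,3),np.uint8);A[:495,:300]=a
A[:420,302:797]=c
A[422:598,302:302+232]=cv2.resize(s[222:258,284:332],(232,176),interpolation=cv2.INTER_CUBIC)
A[422:598,540:540+232]=cv2.resize(t[215:251,247:295],(232,176),interpolation=cv2.INTER_CUBIC)
cv2.imwrite("pics/crop1.png",A)
# white block top face
g=t[210:258,240:300];m=(g.min(2)>150).astype(np.uint8)
c=max(cv2.findContours(m,0,1)[0],key=cv2.contourArea);q=cv2.boxPoints(cv2.minAreaRect(c))+[240,210]
P=np.array([plane("top",x,.048) for x in q]);print(q,P.round(4),[np.linalg.norm(P[i]-P[i-1]).round(4) for i in range(4)],P.mean(0))
E
```

```text
[[257.29999924 228.90000153]
 [278.29999924 221.90000153]
 [283.70000076 238.09999847]
 [262.70000076 245.09999847]] [[0.4867 0.1316 0.048 ]
 [0.5058 0.0692 0.048 ]
 [0.4577 0.0544 0.048 ]
 [0.4387 0.1166 0.048 ]] [np.float64(0.0503), np.float64(0.0654), np.float64(0.0503), np.float64(0.0651)] [0.47222133 0.09293837 0.048     ]
```

View pics/crop1.png

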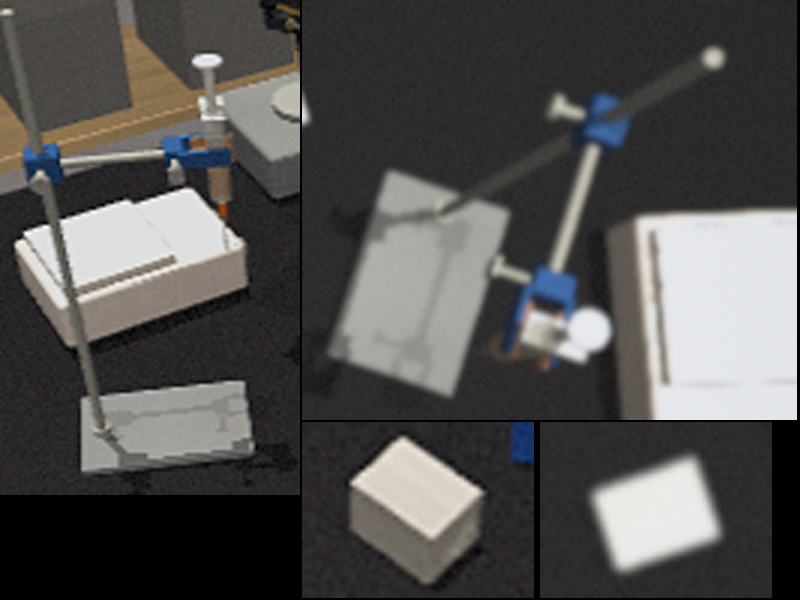

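```bash
python3 - <<'E'
from h import *
T=lambda p:(375+(p[0]-302)/3,100+p[1]/3)
S=lambda p:(160+p[0]/3,30+p[1]/3)
C=np.array([plane("top",T(p),.012) for p in((388,170),(509,210),(452,396),(330,353))]);print(C.round(4),[np.linalg.norm(C[i]-C[i-1]).round(3) for i in range(4)])
far=(C[0]+C[1])/2;near=(C[2]+C[3])/2;x=(far-near);L=np.linalg.norm(x);x/=L
o=(far+near)/2-x*.095;print("origin",o,"x",x)
Cs=np.array([plane("scene",S(p),.012) for p in((83,400),(82,470),(253,455),(244,382))]);print("scene",Cs.round(4))
cs=Cs.mean(0);print('origin s',cs-x*.095)
print("rod top",plane("top",T((713,58)),.512),plane("scene",S((8,12)),.512),"rodbase",plane("top",T((443,210)),.012),plane("scene",S((101,430)),.012))
print("tip scene",plane("scene",S((227,248)),.245))
print("plunger tri",tri(S((207,61)),T((588,330))), "orange hub", plane("scene",S((222,208)),.288))
for z in(.245,.288):print(proj("scene",o*[1,1,0]+[0,0,z]),S((227,248)))
E
```

```text
[[ 0.6992 -0.32    0.012 ]
 [ 0.6544 -0.4402  0.012 ]
 [ 0.4667 -0.3715  0.012 ]
 [ 0.513  -0.2517  0.012 ]] [np.float64(0.198), np.float64(0.128), np.float64(0.2), np.float64(0.128)]
origin [ 0.49412412 -0.31320781  0.012     ] x [ 0.93902148 -0.34385849  0.        ]
scene [[ 0.6556 -0.4312  0.012 ]
 [ 0.7007 -0.3175  0.012 ]
 [ 0.5194 -0.2395  0.012 ]
 [ 0.471  -0.3612  0.012 ]]
origin s [ 0.49745317 -0.3047044   0.012     ]
rod top [ 0.65371606 -0.37084423  0.512     ] [ 0.65402094 -0.36776023  0.512     ] rodbase [ 0.65621548 -0.37349712  0.012     ] [ 0.65657688 -0.36970359  0.012     ]
tip scene [ 0.49468456 -0.31210651  0.245     ]
plunger tri [ 0.49487471 -0.31206445  0.45068508] orange hub [ 0.49198501 -0.32073477  0.288     ]
[235.67492457 112.44160285] (235.66666666666669, 112.66666666666667)
[234.42645311 100.69459023] (235.66666666666669, 112.66666666666667)
```

```bash
cat >> h.py <<'E'
from scipy.spatial.transform import Rotation as Ro
def ori(hdeg,pitch,flip=1):
    """tool z = down pitched by pitch deg towards heading hdeg; y horizontal"""
    h=np.radians(hdeg);p=np.radians(pitch);H=np.array([np.cos(h),np.sin(h),0])
    z=np.cos(p)*np.array([0,0,-1.])+np.sin(p)*H;y=flip*np.array([-H[1],H[0],0]);return np.c_[np.cross(y,z),y,z]
def plan(pos,R,n,g,p0=None,R0=None):
    s=r.sense();p=np.array(s["tcp_pos"]) if p0 is None else p0;A=Ro.from_matrix(s["ee_rot"] if R0 is None else R0)
    w=(A.inv()*Ro.from_matrix(R)).as_rotvec()/n;d=(np.array(pos)-p)/n
    print("rows",n,"deg/row",np.degrees(np.linalg.norm(w)).round(2),"mm/row",(1e3*np.linalg.norm(d)).round(1))
    for k in range(n):
        print(",".join(f"{v:.4g}" for v in [*w.round(4),*A.apply(d,inverse=True).round(4),g]),end=",\n");A=A*Ro.from_rotvec(w)
def st():
    s=r.sense();print(round(s["time_s"],2),"tcp",np.round(s["tcp_pos"],4),"z",np.round(s["ee_rot"],3)[:,2],"y",np.round(s["ee_rot"],3)[:,1],"j",np.round(s["joints"],1),"F",np.round(s["wrist_force"],1),"w",round(s["gripper_width"],3),round(s["gripper_force"],1))
E
python3 - <<'E'
from h import *
plan([.44,.23,.26],ori(-73,0,-1),24,0.4)
for f in(1,-1):print(ori(-73,0,f)[:,1])
E
```

```text
rows 24 deg/row 3.65 mm/row 35.5
0.0001,0.0001,-0.0637,-0.0205,0.029,-0.0008,0.4,
0.0001,0.0001,-0.0637,-0.0223,0.0276,-0.0008,0.4,
0.0001,0.0001,-0.0637,-0.024,0.0261,-0.0008,0.4,
0.0001,0.0001,-0.0637,-0.0256,0.0246,-0.0008,0.4,
0.0001,0.0001,-0.0637,-0.0271,0.0229,-0.0008,0.4,
0.0001,0.0001,-0.0637,-0.0285,0.0211,-0.0008,0.4,
0.0001,0.0001,-0.0637,-0.0298,0.0192,-0.0008,0.4,
0.0001,0.0001,-0.0637,-0.031,0.0173,-0.0008,0.4,
0.0001,0.0001,-0.0637,-0.032,0.0153,-0.0008,0.4,
0.0001,0.0001,-0.0637,-0.0329,0.0132,-0.0008,0.4,
0.0001,0.0001,-0.0637,-0.0337,0.0111,-0.0008,0.4,
0.0001,0.0001,-0.0637,-0.0343,0.0089,-0.0008,0.4,
0.0001,0.0001,-0.0637,-0.0348,0.0067,-0.0008,0.4,
0.0001,0.0001,-0.0637,-0.0352,0.0045,-0.0008,0.4,
0.0001,0.0001,-0.0637,-0.0354,0.0023,-0.0008,0.4,
0.0001,0.0001,-0.0637,-0.0355,0,-0.0008,0.4,
0.0001,0.0001,-0.0637,-0.0354,-0.0023,-0.0008,0.4,
0.0001,0.0001,-0.0637,-0.0352,-0.0045,-0.0008,0.4,
0.0001,0.0001,-0.0637,-0.0348,-0.0067,-0.0008,0.4,
0.0001,0.0001,-0.0637,-0.0343,-0.0089,-0.0008,0.4,
0.0001,0.0001,-0.0637,-0.0337,-0.0111,-0.0008,0.4,
0.0001,0.0001,-0.0637,-0.0329,-0.0132,-0.0008,0.4,
0.0001,0.0001,-0.0637,-0.032,-0.0153,-0.0008,0.4,
0.0001,0.0001,-0.0637,-0.031,-0.0173,-0.0008,0.4,
[0.95630476 0.2923717  0.        ]
[-0.95630476 -0.2923717  -0.        ]
```

Call:
drive_tool(steps=[0, 0, -0.0637, -0.0205, 0.029, -0.001, 0.4, 0, 0, -0.0637, -0.0223, 0.0276, -0.001, 0.4, 0, 0, -0.0637, -0.024, 0.0261, -0.001, 0.4, 0, 0, -0.0637, -0.0256, 0.0246, -0.001, 0.4, 0, 0, -0.0637, -0.0271, 0.0229, -0.001, 0.4, 0, 0, -0.0637, -0.0285, 0.0211, -0.001, 0.4, 0, 0, -0.0637, -0.0298, 0.0192, -0.001, 0.4, 0, 0, -0.0637, -0.031, 0.0173, -0.001, 0.4, 0, 0, -0.0637, -0.032, 0.0153, -0.001, 0.4, 0, 0, -0.0637, -0.0329, 0.0132, -0.001, 0.4])

```text
time_s: 0.93
tcp_pos: [0.3043, -0.2465, 0.2514]
ee_rot: [[-0.558, -0.83, -0.0], [-0.83, 0.558, 0.0], [-0.0, 0.0, -1.0]]
wrist_force: [1.2, -0.2, 0.4]
gripper_width: 0.418
gripper_force: 0.0
```

Call:
drive_tool(steps=[0, 0, -0.0637, -0.0337, 0.0111, -0.001, 0.4, 0, 0, -0.0637, -0.0343, 0.0089, -0.001, 0.4, 0, 0, -0.0637, -0.0348, 0.0067, -0.001, 0.4, 0, 0, -0.0637, -0.0352, 0.0045, -0.001, 0.4, 0, 0, -0.0637, -0.0354, 0.0023, -0.001, 0.4, 0, 0, -0.0637, -0.0355, 0, -0.001, 0.4, 0, 0, -0.0637, -0.0354, -0.0023, -0.001, 0.4, 0, 0, -0.0637, -0.0352, -0.0045, -0.001, 0.4, 0, 0, -0.0637, -0.0348, -0.0067, -0.001, 0.4, 0, 0, -0.0637, -0.0343, -0.0089, -0.001, 0.4])

```text
time_s: 1.77
tcp_pos: [0.4011, 0.0948, 0.2615]
ee_rot: [[0.046, -0.999, -0.0], [-0.999, -0.046, 0.0], [-0.0, 0.0, -1.0]]
wrist_force: [0.9, -0.2, -0.9]
gripper_width: 0.403
gripper_force: 0.0
```

Call:
drive_tool(steps=[0, 0, -0.0637, -0.0337, -0.0111, -0.001, 0.4, 0, 0, -0.0637, -0.0329, -0.0132, -0.001, 0.4, 0, 0, -0.0637, -0.032, -0.0153, -0.001, 0.4, 0, 0, -0.0637, -0.031, -0.0173, -0.001, 0.4, 0, 0, 0, 0, 0, 0, 0.4])

```text
time_s: 2.18
tcp_pos: [0.4418, 0.2345, 0.2648]
ee_rot: [[0.298, -0.955, 0.001], [-0.955, -0.298, 0.001], [-0.0, -0.001, -1.0]]
wrist_force: [-0.7, 0.1, 0.1]
gripper_width: 0.401
gripper_force: 0.0
```

```bash
python3 - <<'E'
from h import *
st()
t=r.capture("top");s=r.capture("scene");cv2.imwrite("pics/top1.png",t)
g=t[200:265,230:300];m=((g.min(2)>140)&(np.ptp(g,axis=2)<40)).astype(np.uint8)
c=max(cv2.findContours(m,0,1)[0],key=cv2.contourArea);q=cv2.boxPoints(cv2.minAreaRect(c))+[230,200]
P=np.array([plane("top",x,.048) for x in q]);print(P.round(4),P.mean(0))
# scene view mask, top face corners + silhouette
g=s[215:265,285:330];m=(g.min(2)>70).astype(np.uint8)
c=max(cv2.findContours(m,0,1)[0],key=cv2.contourArea)
print(cv2.approxPolyDP(cv2.convexHull(c),2,True)[:,0]+[285,215])
C=np.array([.4722,.0929,.024]);u=np.array([.293,-.956,0]);v=np.array([.956,.293,0])
print([(i,j,k,proj("scene",C+u*.032*i+v*.024*j+[0,0,.024*k]).round(1).tolist()) for k in(1,-1) for i in(-1,1) for j in(-1,1)])
E
```

```text
2.18 tcp [0.4418 0.2345 0.2648] z [ 0.001  0.001 -1.   ] y [-0.955 -0.298 -0.001] j [ 46.6   8.8 -14.5   0.  -66.7 -29.3] F [-0.7  0.1  0.1] w 0.401 0.0
[[0.4876 0.1319 0.048 ]
 [0.507  0.0685 0.048 ]
 [0.458  0.0535 0.048 ]
 [0.4387 0.1166 0.048 ]] [0.4728047  0.09263131 0.048     ]
[[304 225]
 [321 236]
 [319 246]
 [310 254]
 [294 243]
 [294 234]]
[(-1, -1, 1, [321.2, 235.7]), (-1, 1, 1, [310.8, 245.3]), (1, -1, 1, [304.8, 224.5]), (1, 1, 1, [294.3, 233.6]), (-1, -1, -1, [320.1, 245.4]), (-1, 1, -1, [310.0, 254.9]), (1, -1, -1, [304.1, 234.2]), (1, 1, -1, [294.0, 243.3])]
```

```bash
python3 - <<'E'
from h import *
u=np.array([np.cos(np.radians(-73)),np.sin(np.radians(-73)),0])
R=ori(-73,60,-1);M=np.array([.4728,.0926,0])-u*.032
T=lambda d:M+u*d+[0,0,.020]-.019*R[:,2]-.025*R[:,1]
print(T(-.03),T(.015))
for n,q in(("jar",(170,250)),("vial",(167,216))):print(n,plane("top",q,.045))
plan(T(-.03)+[0,0,.06],R,10,.4)
E
```

```text
[0.47376975 0.17493569 0.0295    ] [0.48692647 0.13190197 0.0295    ]
jar [0.43067692 0.39153827 0.045     ]
vial [0.53179643 0.4008774  0.045     ]
rows 10 deg/row 6.0 mm/row 18.7
0.0001,0.1046,0.0002,0.0063,-0.0016,0.0175,0.4,
0.0001,0.1046,0.0002,0.0044,-0.0016,0.0181,0.4,
0.0001,0.1046,0.0002,0.0025,-0.0016,0.0184,0.4,
0.0001,0.1046,0.0002,0.0006,-0.0016,0.0186,0.4,
0.0001,0.1046,0.0002,-0.0014,-0.0016,0.0185,0.4,
0.0001,0.1046,0.0002,-0.0033,-0.0016,0.0183,0.4,
0.0001,0.1046,0.0002,-0.0052,-0.0016,0.0179,0.4,
0.0001,0.1046,0.0002,-0.007,-0.0016,0.0172,0.4,
0.0001,0.1046,0.0002,-0.0088,-0.0016,0.0164,0.4,
0.0001,0.1046,0.0002,-0.0105,-0.0016,0.0154,0.4,
```

Call:
drive_tool(steps=[0, 0.1046, 0, 0.0063, -0.0016, 0.0175, 0.4, 0, 0.1046, 0, 0.0044, -0.0016, 0.0181, 0.4, 0, 0.1046, 0, 0.0025, -0.0016, 0.0184, 0.4, 0, 0.1046, 0, 0.0006, -0.0016, 0.0186, 0.4, 0, 0.1046, 0, -0.0014, -0.0016, 0.0185, 0.4, 0, 0.1046, 0, -0.0033, -0.0016, 0.0183, 0.4, 0, 0.1046, 0, -0.0052, -0.0016, 0.0179, 0.4, 0, 0.1046, 0, -0.007, -0.0016, 0.0172, 0.4, 0, 0.1046, 0, -0.0088, -0.0016, 0.0164, 0.4, 0, 0.1046, 0, -0.0105, -0.0016, 0.0154, 0.4])

```text
time_s: 3.12
tcp_pos: [0.474, 0.1732, 0.0906]
ee_rot: [[0.144, -0.956, 0.254], [-0.476, -0.293, -0.829], [0.868, -0.001, -0.497]]
wrist_force: [0.4, 0.2, -0.7]
gripper_width: 0.4
gripper_force: 0.0
```

Call:
drive_tool(steps=[0, 0, 0, 0, 0, 0, 0.4])

```text
time_s: 3.2
tcp_pos: [0.4723, 0.1713, 0.0843]
ee_rot: [[0.154, -0.956, 0.249], [-0.467, -0.292, -0.835], [0.871, 0.013, -0.491]]
wrist_force: [-0.4, -0.8, -1.4]
gripper_width: 0.4
gripper_force: 0.0
```

```bash
python3 - <<'E'
from h import *
st()
plan([.4738,.1749,.0295],ori(-73,60,-1),6,.4)
cv2.imwrite("pics/s2.png",cv2.resize(r.capture("scene")[180:330,240:440],(800,600)))
E
```

```text
3.2 tcp [0.4723 0.1713 0.0843] z [ 0.249 -0.835 -0.491] y [-0.956 -0.292  0.013] j [ 57.2  38.  -37.4  44.5 -70.6 -77.4] F [-0.4 -0.8 -1.4] w 0.4 0.0
rows 6 deg/row 0.16 mm/row 9.2
0.0011,-0.0017,0.0019,-0.0082,-0.0005,0.0041,0.4,
0.0011,-0.0017,0.0019,-0.0082,-0.0005,0.0041,0.4,
0.0011,-0.0017,0.0019,-0.0082,-0.0005,0.0041,0.4,
0.0011,-0.0017,0.0019,-0.0082,-0.0005,0.0041,0.4,
0.0011,-0.0017,0.0019,-0.0082,-0.0005,0.0041,0.4,
0.0011,-0.0017,0.0019,-0.0082,-0.0004,0.0041,0.4,
```

View pics/s2.png

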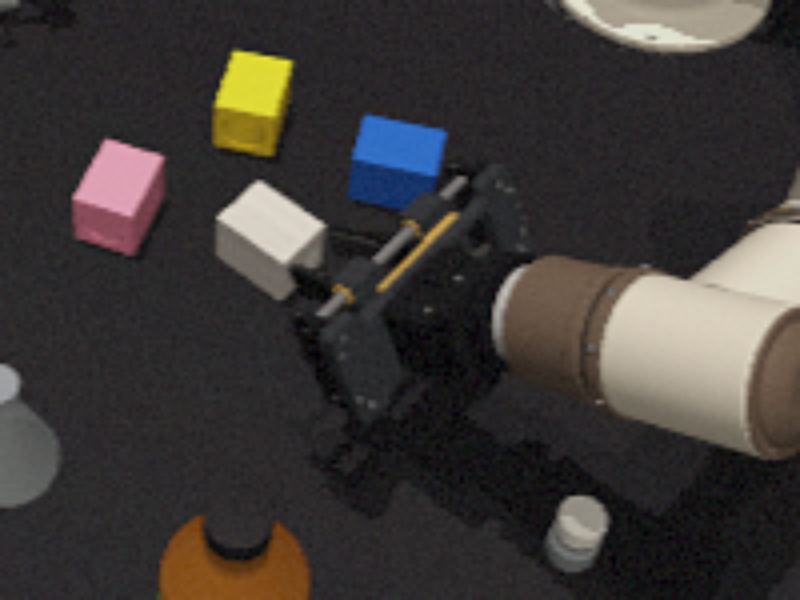

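Call:
drive_tool(steps=[0.001, -0.0017, 0.002, -0.0082, -0.0005, 0.0041, 0.4, 0.001, -0.0017, 0.002, -0.0082, -0.0005, 0.0041, 0.4, 0.001, -0.0017, 0.002, -0.0082, -0.0005, 0.0041, 0.4, 0.001, -0.0017, 0.002, -0.0082, -0.0005, 0.0041, 0.4, 0.001, -0.0017, 0.002, -0.0082, -0.0005, 0.0041, 0.4, 0.001, -0.0017, 0.002, -0.0082, -0.0005, 0.0041, 0.4, 0, 0, 0, 0, 0, 0, 0.4])

```text
time_s: 3.83
tcp_pos: [0.4758, 0.1783, 0.0345]
ee_rot: [[0.138, -0.957, 0.257], [-0.491, -0.291, -0.821], [0.86, -0.012, -0.51]]
wrist_force: [-0.0, 1.0, 0.2]
gripper_width: 0.4
gripper_force: 0.0
```

```bash
python3 - <<'E'
from h import *
st()
plan([.4869,.1319,.0295],ori(-73,60,-1),9,.4)
E
```

```text
3.83 tcp [0.4758 0.1783 0.0345] z [ 0.257 -0.821 -0.51 ] y [-0.957 -0.291 -0.012] j [ 56.8  42.5 -37.9  46.8 -65.7 -82.7] F [-0.   1.   0.2] w 0.4 0.0
rows 9 deg/row 0.11 mm/row 5.3
-0.0006,0.0012,-0.0012,0.0022,0.0003,0.0048,0.4,
-0.0006,0.0012,-0.0012,0.0022,0.0003,0.0048,0.4,
-0.0006,0.0012,-0.0012,0.0022,0.0003,0.0048,0.4,
-0.0006,0.0012,-0.0012,0.0022,0.0003,0.0048,0.4,
-0.0006,0.0012,-0.0012,0.0022,0.0003,0.0048,0.4,
-0.0006,0.0012,-0.0012,0.0022,0.0003,0.0048,0.4,
-0.0006,0.0012,-0.0012,0.0022,0.0003,0.0048,0.4,
-0.0006,0.0012,-0.0012,0.0022,0.0003,0.0049,0.4,
-0.0006,0.0012,-0.0012,0.0022,0.0003,0.0049,0.4,
```

Call:
drive_tool(steps=[0, 0, 0, 0, 0, 0, 0.4, 0, 0, 0, 0, 0, 0, 0.4, 0, 0, 0, 0, 0, 0, 0.4])

```text
time_s: 4.08
tcp_pos: [0.476, 0.1787, 0.0358]
ee_rot: [[0.137, -0.956, 0.258], [-0.491, -0.292, -0.821], [0.86, -0.014, -0.51]]
wrist_force: [0.6, -0.0, -0.1]
gripper_width: 0.398
gripper_force: 0.0
```

```bash
python3 - <<'E'
from h import *
st()
plan([.4869,.1319,.0295],ori(-73,60,-1),9,.4)
E
```

```text
4.08 tcp [0.476  0.1787 0.0358] z [ 0.258 -0.821 -0.51 ] y [-0.956 -0.292 -0.014] j [ 56.8  42.3 -37.9  46.8 -65.8 -82.6] F [ 0.6 -0.  -0.1] w 0.398 0.0
rows 9 deg/row 0.11 mm/row 5.4
-0.0007,0.0013,-0.0014,0.0021,0.0004,0.0049,0.4,
-0.0007,0.0013,-0.0014,0.0021,0.0004,0.0049,0.4,
-0.0007,0.0013,-0.0014,0.0021,0.0004,0.0049,0.4,
-0.0007,0.0013,-0.0014,0.0021,0.0004,0.0049,0.4,
-0.0007,0.0013,-0.0014,0.0021,0.0004,0.0049,0.4,
-0.0007,0.0013,-0.0014,0.0021,0.0004,0.0049,0.4,
-0.0007,0.0013,-0.0014,0.0021,0.0004,0.005,0.4,
-0.0007,0.0013,-0.0014,0.0021,0.0004,0.005,0.4,
-0.0007,0.0013,-0.0014,0.0021,0.0004,0.005,0.4,
```

Call:
drive_tool(steps=[-0.001, 0.0013, -0.0014, 0.001, 0.0004, 0.0055, 0.4, -0.001, 0.0013, -0.0014, 0.001, 0.0004, 0.0055, 0.4, -0.001, 0.0013, -0.0014, 0.001, 0.0004, 0.0055, 0.4, -0.001, 0.0013, -0.0014, 0.002, 0.0004, 0.005, 0.4, -0.001, 0.0013, -0.0014, 0.0025, 0.0004, 0.0047, 0.4, -0.001, 0.0013, -0.0014, 0.0025, 0.0004, 0.0045, 0.4, 0, 0.0013, -0.0014, 0.0025, 0.0004, 0.0045, 0.4, 0, 0.0013, -0.0014, 0.0025, 0.0004, 0.0045, 0.4, 0, 0.0013, -0.0014, 0.0025, 0.0004, 0.0045, 0.4])

```text
time_s: 4.83
tcp_pos: [0.4866, 0.1326, 0.0284]
ee_rot: [[0.147, -0.956, 0.254], [-0.478, -0.293, -0.828], [0.866, -0.0, -0.5]]
wrist_force: [-0.8, 1.7, 0.9]
gripper_width: 0.397
gripper_force: 1.0
```

Call:
drive_tool(steps=[0, 0, 0, 0, 0, 0, 0.4, 0, 0, 0, 0, 0, 0, 0.4])

```text
time_s: 5.0
tcp_pos: [0.4861, 0.1319, 0.0284]
ee_rot: [[0.147, -0.956, 0.252], [-0.477, -0.292, -0.829], [0.866, 0.001, -0.499]]
wrist_force: [0.5, 0.3, 0.1]
gripper_width: 0.403
gripper_force: 0.0
```

```bash
cat >> h.py <<'E'
def blk(name=None):
    t=r.capture("top")
    if name:cv2.imwrite(name,t)
    g=t[185:265,230:330];m=((g.min(2)>140)&(np.ptp(g,axis=2)<40)).astype(np.uint8)
    c=max(cv2.findContours(m,0,1)[0],key=cv2.contourArea);q=cv2.boxPoints(cv2.minAreaRect(c))+[230,185]
    P=np.array([plane("top",x,.048) for x in q]);print("block",P.round(4).tolist(),P.mean(0).round(4))
E
python3 - <<'E'
from h import *
st();blk("pics/top3.png")
cv2.imwrite("pics/s3.png",cv2.resize(r.capture("scene")[195:285,270:390],(800,600)))
E
```

```text
5.0 tcp [0.4861 0.1319 0.0284] z [ 0.252 -0.829 -0.499] y [-0.956 -0.292  0.001] j [ 51.9  42.1 -42.3  52.6 -63.3 -84.8] F [0.5 0.3 0.1] w 0.403 0.0
block [[0.4897, 0.1171, 0.048], [0.5109, 0.054, 0.048], [0.4625, 0.0377, 0.048], [0.4414, 0.1006, 0.048]] [0.4761 0.0774 0.048 ]
```

View pics/s3.png

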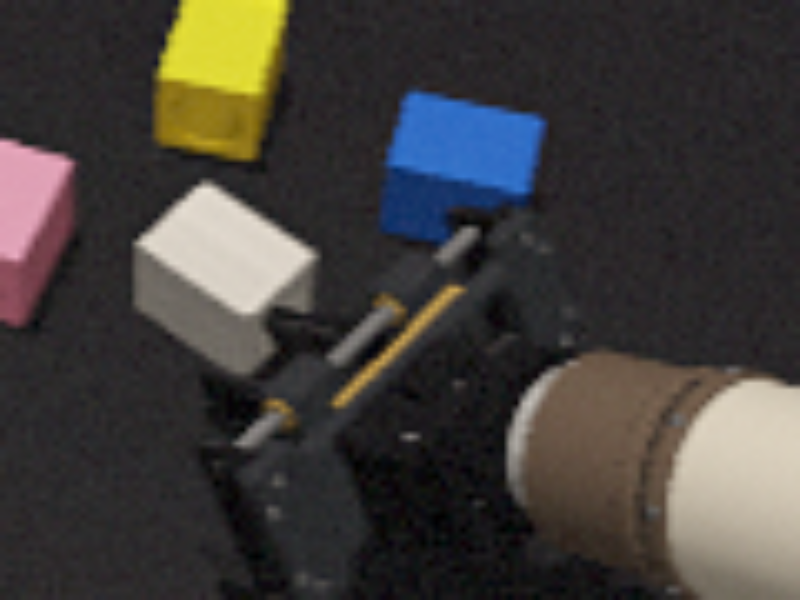

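The block slid 15.7 mm while the finger's leading corner advanced 19.5 mm along the mouth axis. That puts the corner only about 4 mm into the mouth, so the +y end is the shallow recess and the well is at the far (+u) end. Next I retract and go above the block.

Call:
drive_tool(steps=[0, 0, 0, -0.01, 0, -0.0173, 0.4, 0, 0, 0, -0.01, 0, -0.0173, 0.4, 0, -0.05, 0, 0.02, 0, -0.02, 0.6, 0, -0.1, 0, 0.03, 0, -0.02, 0.72, 0, -0.11, 0, 0.03, 0, -0.02, 0.72, 0, -0.11, 0, 0.02, 0, -0.02, 0.72, 0, 0, 0, 0, 0, 0, 0.72, 0, 0, 0, 0, 0, 0, 0.72])

```text
time_s: 5.77
tcp_pos: [0.4737, 0.1759, 0.1586]
ee_rot: [[0.225, -0.957, 0.186], [-0.749, -0.292, -0.595], [0.623, -0.006, -0.782]]
wrist_force: [0.3, -0.3, -0.9]
gripper_width: 0.703
gripper_force: 0.0
```

```bash
python3 - <<'E'
from h import *
st();blk()
t=r.capture("top")
hsv=cv2.cvtColor(t,cv2.COLOR_BGR2HSV)
for n,lo,hi in(("pink",(150,50,120),(179,255,255)),("yellow",(22,120,120),(35,255,255)),("blue",(105,150,90),(125,255,255))):
    m=cv2.inRange(hsv,lo,hi);m[:,:240]=0;m[:,340:]=0;m[:180]=0
    c=max(cv2.findContours(m,0,1)[0],key=cv2.contourArea);q=cv2.boxPoints(cv2.minAreaRect(c))
    print(n,[plane("top",x,.048)[:2].round(3).tolist() for x in q])
E
```

```text
5.77 tcp [0.4737 0.1759 0.1586] z [ 0.186 -0.595 -0.782] y [-0.957 -0.292 -0.006] j [ 53.6  22.6 -33.1  34.  -63.9 -60.2] F [ 0.3 -0.3 -0.9] w 0.703 0.0
block [[0.491, 0.1174, 0.048], [0.5108, 0.0531, 0.048], [0.4617, 0.0381, 0.048], [0.4421, 0.1021, 0.048]] [0.4764 0.0777 0.048 ]
pink [[0.559, 0.041], [0.593, -0.0], [0.539, -0.044], [0.505, -0.003]]
yellow [[0.416, 0.011], [0.452, -0.027], [0.401, -0.075], [0.366, -0.038]]
blue [[0.342, 0.122], [0.388, 0.073], [0.351, 0.037], [0.305, 0.086]]
```

```bash
python3 - <<'E'
from h import *
plan([.4764,.0777,.10],ori(-73,0,-1),8,.76)
E
```

```text
rows 8 deg/row 4.86 mm/row 14.0
0.0002,-0.0848,0.0001,0.0048,0.0031,0.0128,0.76,
0.0002,-0.0848,0.0001,0.0059,0.0031,0.0123,0.76,
0.0002,-0.0848,0.0001,0.0069,0.0031,0.0118,0.76,
0.0002,-0.0848,0.0001,0.0079,0.0031,0.0112,0.76,
0.0002,-0.0848,0.0001,0.0088,0.0031,0.0105,0.76,
0.0002,-0.0848,0.0001,0.0096,0.0031,0.0097,0.76,
0.0002,-0.0848,0.0001,0.0104,0.0031,0.0088,0.76,
0.0002,-0.0848,0.0001,0.0111,0.0031,0.0079,0.76,
```

Call:
drive_tool(steps=[0, -0.0848, 0, 0.0048, 0.0031, 0.0128, 0.76, 0, -0.0848, 0, 0.0059, 0.0031, 0.0123, 0.76, 0, -0.0848, 0, 0.0069, 0.0031, 0.0118, 0.76, 0, -0.0848, 0, 0.0079, 0.0031, 0.0112, 0.76, 0, -0.0848, 0, 0.0088, 0.0031, 0.0105, 0.76, 0, -0.0848, 0, 0.0096, 0.0031, 0.0097, 0.76, 0, -0.0848, 0, 0.0104, 0.0031, 0.0088, 0.76, 0, -0.0848, 0, 0.0111, 0.0031, 0.0079, 0.76])

```text
time_s: 6.53
tcp_pos: [0.4754, 0.0777, 0.0979]
ee_rot: [[0.294, -0.956, -0.006], [-0.956, -0.294, 0.002], [-0.004, 0.005, -1.0]]
wrist_force: [-0.0, -0.1, -0.3]
gripper_width: 0.757
gripper_force: 0.0
```

Call:
drive_tool(steps=[0, 0, 0, 0, 0, 0, 0.76, 0, 0, 0, 0, 0, 0, 0.76, 0, 0, 0, 0, 0, 0, 0.76])

```text
time_s: 6.78
tcp_pos: [0.4764, 0.0779, 0.0988]
ee_rot: [[0.293, -0.956, -0.004], [-0.956, -0.293, -0.002], [0.001, 0.004, -1.0]]
wrist_force: [-0.7, 0.5, 0.7]
gripper_width: 0.762
gripper_force: 0.0
```

```bash
python3 - <<'E'
from h import *
st();plan([.4764,.0777,.024],ori(-73,0,-1),6,.76)
E
```

```text
6.78 tcp [0.4764 0.0779 0.0988] z [-0.004 -0.002 -1.   ] y [-0.956 -0.293  0.004] j [ 28.6  17.8 -29.9   0.  -42.5 -11.6] F [-0.7  0.5  0.7] w 0.762 0.0
rows 6 deg/row 0.04 mm/row 12.5
0.0007,-0.0002,0.0001,0,-0,0.0125,0.76,
0.0007,-0.0002,0.0001,0,-0,0.0125,0.76,
0.0007,-0.0002,0.0001,0,-0,0.0125,0.76,
0.0007,-0.0002,0.0001,0,-0,0.0125,0.76,
0.0007,-0.0002,0.0001,0,-0,0.0125,0.76,
0.0007,-0.0002,0.0001,0,0,0.0125,0.76,
```

Call:
drive_tool(steps=[0.0007, 0, 0, 0, 0, 0.0125, 0.76, 0.0007, 0, 0, 0, 0, 0.0125, 0.76, 0.0007, 0, 0, 0, 0, 0.0125, 0.76, 0.0007, 0, 0, 0, 0, 0.0125, 0.76, 0.0007, 0, 0, 0, 0, 0.0125, 0.76, 0.0007, 0, 0, 0, 0, 0.0125, 0.76, 0, 0, 0, 0, 0, 0, 0.76, 0, 0, 0, 0, 0, 0, 0.6, 0, 0, 0, 0, 0, 0, 0.4, 0, 0, 0, 0, 0, 0, 0.4])

```text
time_s: 7.62
tcp_pos: [0.4774, 0.079, 0.0259]
ee_rot: [[0.294, -0.956, 0.004], [-0.956, -0.294, 0.002], [-0.001, -0.005, -1.0]]
wrist_force: [0.1, 0.1, 0.0]
gripper_width: 0.61
gripper_force: 0.0
```

Call:
drive_tool(steps=[0, 0, 0, 0, 0, 0, 0.4, 0, 0, 0, 0, 0, 0, 0.4, 0, 0, 0, 0, 0, 0, 0.4])

```text
time_s: 7.87
tcp_pos: [0.4774, 0.0787, 0.026]
ee_rot: [[0.293, -0.956, 0.004], [-0.956, -0.293, 0.003], [-0.001, -0.005, -1.0]]
wrist_force: [-1.5, 2.5, 3.7]
gripper_width: 0.549
gripper_force: 29.9
```

Call:
drive_tool(steps=[0, 0, 0, 0, 0, 0, 0.3, 0, 0, 0, 0, 0, 0, 0.3, 0, 0, 0, 0, 0, -0.01, 0.3, 0, 0, 0, 0, 0, -0.02, 0.3, 0, 0, 0, 0, 0, -0.025, 0.3, 0, 0, 0, 0, 0, -0.025, 0.3, 0, 0, 0, 0, 0, -0.025, 0.3, 0, 0, 0, 0, 0, -0.025, 0.3, 0, 0, 0, 0, 0, -0.02, 0.3, 0, 0, 0, 0, 0, 0, 0.3])

```text
time_s: 8.7
tcp_pos: [0.4786, 0.0786, 0.179]
ee_rot: [[0.293, -0.956, 0.011], [-0.956, -0.293, 0.005], [-0.001, -0.012, -1.0]]
wrist_force: [0.9, 1.2, -2.5]
gripper_width: 0.552
gripper_force: 29.9
```

```bash
python3 - <<'E'
from h import *
st();print(r.sense()["moment"])
plan([.49,.06,.22],ori(-100,90,-1),14,.3)
E
```

```text
8.7 tcp [0.4786 0.0786 0.179 ] z [ 0.011  0.005 -1.   ] y [-0.956 -0.293 -0.012] j [ 28.6  11.5 -24.4   0.1 -53.3 -11.6] F [ 0.9  1.2 -2.5] w 0.552 29.9
[ 0.07976632 -0.00749313  0.00415068]
rows 14 deg/row 6.67 mm/row 3.3
-0.0271,0.1102,0.0258,0.0015,-0.0004,-0.0029,0.3,
-0.0271,0.1102,0.0258,0.0018,-0.0004,-0.0028,0.3,
-0.0271,0.1102,0.0258,0.0021,-0.0004,-0.0026,0.3,
-0.0271,0.1102,0.0258,0.0023,-0.0004,-0.0023,0.3,
-0.0271,0.1102,0.0258,0.0026,-0.0004,-0.0021,0.3,
-0.0271,0.1102,0.0258,0.0028,-0.0004,-0.0018,0.3,
-0.0271,0.1102,0.0258,0.003,-0.0004,-0.0015,0.3,
-0.0271,0.1102,0.0258,0.0031,-0.0005,-0.0011,0.3,
-0.0271,0.1102,0.0258,0.0032,-0.0005,-0.0008,0.3,
-0.0271,0.1102,0.0258,0.0032,-0.0006,-0.0005,0.3,
-0.0271,0.1102,0.0258,0.0033,-0.0006,-0.0001,0.3,
-0.0271,0.1102,0.0258,0.0032,-0.0007,0.0002,0.3,
-0.0271,0.1102,0.0258,0.0032,-0.0008,0.0005,0.3,
-0.0271,0.1102,0.0258,0.0031,-0.0009,0.0009,0.3,
```

Call:
drive_tool(steps=[0, 0.09, 0, 0, 0, -0.002, 0.3, 0, 0.11, 0, 0, 0, -0.002, 0.3, 0, 0.11, 0, 0, 0, -0.002, 0.3, 0, 0.11, 0, 0, 0, -0.002, 0.3, 0, 0.11, 0, 0.002, 0, 0, 0.3, 0, 0.11, 0, 0.002, 0, 0, 0.3, 0, 0.11, 0, 0.002, 0, 0, 0.3, 0, 0.11, 0, 0.002, 0, 0, 0.3, 0, 0.11, 0, 0.002, 0, 0, 0.3, 0, 0.11, 0, 0.002, 0, 0, 0.3])

```text
time_s: 9.53
tcp_pos: [0.4784, 0.0706, 0.1893]
ee_rot: [[0.136, -0.956, 0.261], [-0.449, -0.294, -0.844], [0.883, -0.002, -0.469]]
wrist_force: [0.4, -0.4, -2.5]
gripper_width: 0.551
gripper_force: 29.9
```

Call:
drive_tool(steps=[0, 0.11, 0, 0, 0, 0, 0.3, 0, 0.11, 0, 0, 0, 0, 0.3, 0, 0.11, 0, 0, 0, 0, 0.3, 0, 0.11, 0, 0, 0, 0, 0.3, 0, 0.05, 0, 0, 0, 0, 0.3, 0, 0, 0, 0, 0, 0, 0.3, 0, 0, 0, 0, 0, 0, 0.3, 0, 0, 0, 0, 0, 0, 0.3])

```text
time_s: 10.2
tcp_pos: [0.4788, 0.0703, 0.1902]
ee_rot: [[-0.002, -0.956, 0.292], [-0.005, -0.292, -0.956], [1.0, -0.003, -0.004]]
wrist_force: [0.0, 0.4, -2.8]
gripper_width: 0.555
gripper_force: 29.9
```

```bash
python3 - <<'E'
from h import *
st()
d=np.array([.534,.845,0])
plan(np.array([.4945,-.3122,.178])+.12*d,ori(-110,90,-1),20,.3)
E
```

```text
10.2 tcp [0.4788 0.0703 0.1902] z [ 0.292 -0.956 -0.004] y [-0.956 -0.292 -0.003] j [ 51.   38.6 -47.   56.1 -92.2 -86.6] F [ 0.   0.4 -2.8] w 0.555 29.9
rows 20 deg/row 1.85 mm/row 14.6
-0.0323,0.0002,-0.0001,-0.0005,0.0003,0.0146,0.3,
-0.0323,0.0002,-0.0001,-0.0006,-0.0002,0.0146,0.3,
-0.0323,0.0002,-0.0001,-0.0006,-0.0006,0.0146,0.3,
-0.0323,0.0002,-0.0001,-0.0006,-0.0011,0.0146,0.3,
-0.0323,0.0002,-0.0001,-0.0006,-0.0016,0.0145,0.3,
-0.0323,0.0002,-0.0001,-0.0006,-0.0021,0.0145,0.3,
-0.0323,0.0002,-0.0001,-0.0006,-0.0025,0.0144,0.3,
-0.0323,0.0002,-0.0001,-0.0006,-0.003,0.0143,0.3,
-0.0323,0.0002,-0.0001,-0.0006,-0.0034,0.0142,0.3,
-0.0323,0.0002,-0.0001,-0.0006,-0.0039,0.0141,0.3,
-0.0323,0.0002,-0.0001,-0.0006,-0.0044,0.0139,0.3,
-0.0323,0.0002,-0.0001,-0.0006,-0.0048,0.0138,0.3,
-0.0323,0.0002,-0.0001,-0.0006,-0.0052,0.0136,0.3,
-0.0323,0.0002,-0.0001,-0.0006,-0.0057,0.0135,0.3,
-0.0323,0.0002,-0.0001,-0.0006,-0.0061,0.0133,0.3,
-0.0323,0.0002,-0.0001,-0.0006,-0.0065,0.0131,0.3,
-0.0323,0.0002,-0.0001,-0.0006,-0.007,0.0128,0.3,
-0.0323,0.0002,-0.0001,-0.0006,-0.0074,0.0126,0.3,
-0.0323,0.0002,-0.0001,-0.0006,-0.0078,0.0124,0.3,
-0.0323,0.0002,-0.0001,-0.0006,-0.0082,0.0121,0.3,
```

```bash
python3 - <<'E'
from h import *
C=np.array([.4788,.0703,.222]);A=np.zeros((400,800,3),np.uint8)
for i,n in enumerate(("top","scene")):
    x,y=proj(n,C).astype(int);A[:,400*i:400*i+400]=cv2.resize(r.capture(n)[y-25:y+25,x-25:x+25],(400,400),interpolation=cv2.INTER_CUBIC)
cv2.imwrite("pics/m4.png",A)
E
```

```text
(no output)
```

View pics/m4.png

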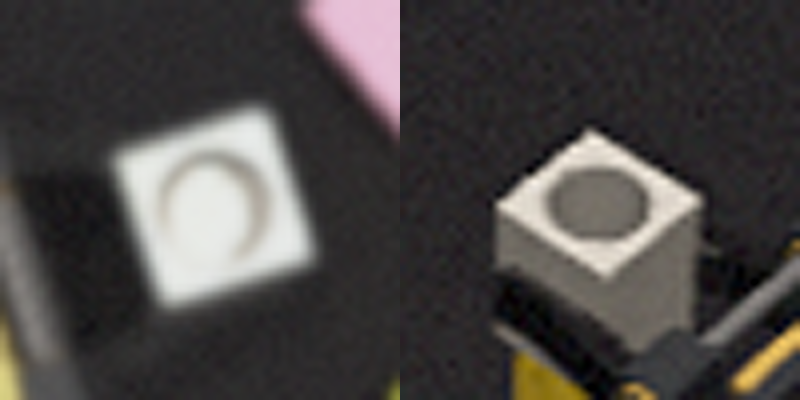

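The top view shows the mouth (about (213,208) in the crop) with a wide dark crescent of inner wall around an offset floor disk. In the scene view the inside is all shaded wall. Both suggest a deep well facing up, which agrees with the poke. Next I carry it to the needle.

Call:
drive_tool(steps=[-0.0323, 0, 0, -0.0006, 0.0003, 0.0146, 0.3, -0.0323, 0, 0, -0.0006, -0.0002, 0.0146, 0.3, -0.0323, 0, 0, -0.0006, -0.0006, 0.0146, 0.3, -0.0323, 0, 0, -0.0006, -0.0011, 0.0146, 0.3, -0.0323, 0, 0, -0.0006, -0.0016, 0.0145, 0.3, -0.0323, 0, 0, -0.0006, -0.0021, 0.0145, 0.3, -0.0323, 0, 0, -0.0006, -0.0025, 0.0144, 0.3, -0.0323, 0, 0, -0.0006, -0.003, 0.0143, 0.3, -0.0323, 0, 0, -0.0006, -0.0034, 0.0142, 0.3, -0.0323, 0, 0, -0.0006, -0.0039, 0.0141, 0.3])

```text
time_s: 11.13
tcp_pos: [0.5188, -0.0709, 0.1852]
ee_rot: [[-0.005, -1.0, -0.028], [-0.005, 0.028, -1.0], [1.0, -0.005, -0.005]]
wrist_force: [0.3, -0.4, -2.4]
gripper_width: 0.548
gripper_force: 29.9
```

Call:
drive_tool(steps=[-0.0323, 0, 0, -0.0006, -0.0044, 0.0139, 0.3, -0.0323, 0, 0, -0.0006, -0.0048, 0.0138, 0.3, -0.0323, 0, 0, -0.0006, -0.0052, 0.0136, 0.3, -0.0323, 0, 0, -0.0006, -0.0057, 0.0135, 0.3, -0.0323, 0, 0, -0.0006, -0.0061, 0.0133, 0.3, -0.0323, 0, 0, -0.0006, -0.0065, 0.0131, 0.3, -0.0323, 0, 0, -0.0006, -0.007, 0.0128, 0.3, -0.0323, 0, 0, -0.0006, -0.0074, 0.0126, 0.3, -0.0323, 0, 0, -0.0006, -0.0078, 0.0124, 0.3, -0.0323, 0, 0, -0.0006, -0.0082, 0.0121, 0.3])

```text
time_s: 11.97
tcp_pos: [0.5586, -0.2115, 0.179]
ee_rot: [[-0.005, -0.939, -0.344], [-0.004, 0.344, -0.939], [1.0, -0.003, -0.006]]
wrist_force: [0.2, -0.3, -3.1]
gripper_width: 0.55
gripper_force: 29.9
```

Call:
drive_tool(steps=[0, 0, 0, 0, 0, 0, 0.3, 0, 0, 0, 0, 0, 0, 0.3, 0, 0, 0, 0, 0, 0, 0.3])

```text
time_s: 12.22
tcp_pos: [0.5584, -0.2106, 0.1787]
ee_rot: [[-0.004, -0.94, -0.342], [-0.003, 0.342, -0.94], [1.0, -0.002, -0.004]]
wrist_force: [0.1, -0.3, -2.3]
gripper_width: 0.552
gripper_force: 29.9
```

```bash
python3 - <<'E'
from h import *
st()
o,d=ray("top",proj("top",np.array([.4788,.0703,.222])));print("camera off-nadir deg",np.degrees(np.arccos(-d[2])))
plan([.4945,-.3122,.178],ori(-115,90,-1),14,.3)
E
```

```text
12.22 tcp [ 0.5584 -0.2106  0.1787] z [-0.342 -0.94  -0.004] y [-0.94   0.342 -0.002] j [ 12.5  46.5 -28.   58.5 -98.  -76.9] F [ 0.1 -0.3 -2.3] w 0.552 29.9
camera off-nadir deg 3.0197442307836306
rows 14 deg/row 0.36 mm/row 8.6
-0.0063,0.0003,-0.0002,-0,0.0018,0.0084,0.3,
-0.0063,0.0003,-0.0002,-0,0.0018,0.0084,0.3,
-0.0063,0.0003,-0.0002,-0,0.0017,0.0084,0.3,
-0.0063,0.0003,-0.0002,-0,0.0017,0.0084,0.3,
-0.0063,0.0003,-0.0002,-0,0.0016,0.0084,0.3,
-0.0063,0.0003,-0.0002,-0,0.0015,0.0084,0.3,
-0.0063,0.0003,-0.0002,-0,0.0015,0.0084,0.3,
-0.0063,0.0003,-0.0002,-0,0.0014,0.0085,0.3,
-0.0063,0.0003,-0.0002,-0,0.0014,0.0085,0.3,
-0.0063,0.0003,-0.0002,-0,0.0013,0.0085,0.3,
-0.0063,0.0003,-0.0002,-0,0.0013,0.0085,0.3,
-0.0063,0.0003,-0.0002,-0,0.0012,0.0085,0.3,
-0.0063,0.0003,-0.0002,-0,0.0012,0.0085,0.3,
-0.0063,0.0003,-0.0002,-0,0.0011,0.0085,0.3,
```

Call:
drive_tool(steps=[-0.0063, 0, 0, 0, 0.0018, 0.0084, 0.3, -0.0063, 0, 0, 0, 0.0018, 0.0084, 0.3, -0.0063, 0, 0, 0, 0.0017, 0.0084, 0.3, -0.0063, 0, 0, 0, 0.0017, 0.0084, 0.3, -0.0063, 0, 0, 0, 0.0016, 0.0084, 0.3, -0.0063, 0, 0, 0, 0.0015, 0.0084, 0.3, -0.0063, 0, 0, 0, 0.0015, 0.0084, 0.3, -0.0063, 0, 0, 0, 0.0014, 0.0085, 0.3, -0.0063, 0, 0, 0, 0.0014, 0.0085, 0.3, -0.0063, 0, 0, 0, 0.0013, 0.0085, 0.3])

```text
time_s: 13.05
tcp_pos: [0.5126, -0.284, 0.1778]
ee_rot: [[-0.003, -0.916, -0.401], [-0.003, 0.401, -0.916], [1.0, -0.002, -0.004]]
wrist_force: [-0.8, 0.1, -2.9]
gripper_width: 0.554
gripper_force: 29.9
```

Call:
drive_tool(steps=[-0.0063, 0, 0, 0, 0.0013, 0.0085, 0.3, -0.0063, 0, 0, 0, 0.0012, 0.0085, 0.3, -0.0063, 0, 0, 0, 0.0012, 0.0085, 0.3, -0.0063, 0, 0, 0, 0.0011, 0.0085, 0.3, 0, 0, 0, 0, 0, 0, 0.3, 0, 0, 0, 0, 0, 0, 0.3, 0, 0, 0, 0, 0, 0, 0.3, 0, 0, 0, 0, 0, 0, 0.3])

```text
time_s: 13.72
tcp_pos: [0.4952, -0.312, 0.1777]
ee_rot: [[-0.003, -0.906, -0.423], [-0.003, 0.423, -0.906], [1.0, -0.002, -0.004]]
wrist_force: [0.2, -0.0, -2.2]
gripper_width: 0.551
gripper_force: 29.9
```

```bash
python3 - <<'E'
from h import *
st()
s=r.capture("scene");t=r.capture("top");cv2.imwrite("pics/S5.png",s);cv2.imwrite("pics/T5.png",t)
A=np.zeros((480,800,3),np.uint8);C=np.array([.4945,-.3122,.215])
for i,(n,im) in enumerate((("scene",s),("top",t))):
    x,y=proj(n,C).astype(int);print(n,x,y);A[:,400*i:400*i+400]=cv2.resize(im[y-30:y+30,x-25:x+25],(400,480),interpolation=cv2.INTER_CUBIC)
cv2.imwrite("pics/m5.png",A)
E
```

```text
13.72 tcp [ 0.4952 -0.312   0.1777] z [-0.423 -0.906 -0.004] y [-0.906  0.423 -0.002] j [  1.8  44.2 -34.8  63.6 -94.7 -80.3] F [ 0.2 -0.  -2.2] w 0.551 29.9
scene 236 120
top 428 218
```

View pics/m5.png

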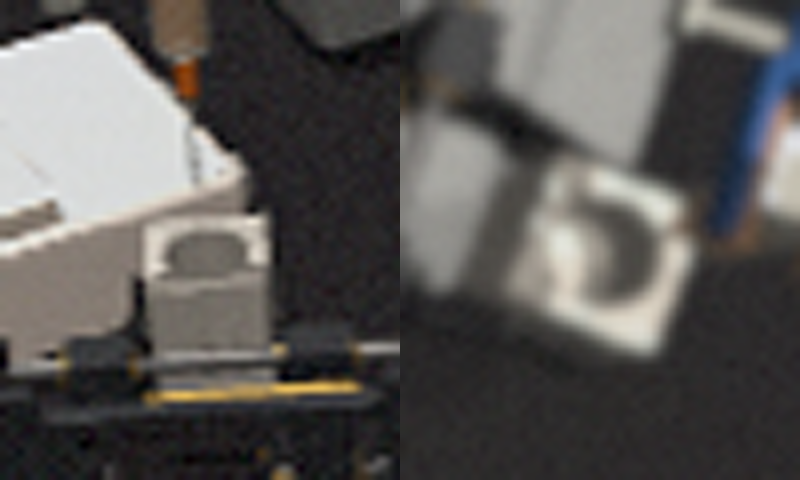

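```bash
python3 - <<'E'
from h import *
a=(211+207.5/8,90+253/8);b=(403+205/8,188+252/8)
print(tri(a,b),plane("scene",a,.2097),plane("top",b,.2097))
print("tip",plane("scene",(211+197/8,90+184/8),.245))
# outer top-face corners from the two views
cs=[(147,228),(262,213),(272,268),(148,280)];ct=[(555,160),(697,232),(655,355),(520,275)]
print(np.mean([plane("scene",(211+x/8,90+y/8),.2097) for x,y in cs],0),np.mean([plane("top",(403+(x-400)/8,188+y/8),.2097) for x,y in ct],0))
E
```

```text
[ 0.49240756 -0.3158407   0.20761863] [ 0.49327337 -0.31284672  0.2097    ] [ 0.49257923 -0.31531888  0.2097    ]
tip [ 0.49559394 -0.31052597  0.245     ]
[ 0.49152542 -0.3165896   0.2097    ] [ 0.491508   -0.31578145  0.2097    ]
```

The deep wall shadow from this angle confirms the well is up. The mouth is about 3 mm past the needle along the tool axis, so I nudge it back.

Call:
drive_tool(steps=[0, 0, 0, 0, -0.0005, -0.0014, 0.3, 0, 0, 0, 0, 0, -0.0014, 0.3, 0, 0, 0, 0, 0, 0, 0.3, 0, 0, 0, 0, 0, 0, 0.3, 0, 0, 0, 0, 0, 0, 0.3, 0, 0, 0, 0, 0, 0, 0.3])

```text
time_s: 14.32
tcp_pos: [0.4964, -0.3099, 0.1777]
ee_rot: [[-0.003, -0.906, -0.423], [-0.003, 0.423, -0.906], [1.0, -0.002, -0.004]]
wrist_force: [-0.3, 0.1, -2.4]
gripper_width: 0.549
gripper_force: 29.9
```

```bash
python3 - <<'E'
from h import *
st()
s=r.capture("scene");t=r.capture("top")
A=np.zeros((480,800,3),np.uint8)
for i,(im,x,y) in enumerate(((s,236,120),(t,428,218))):
    A[:,400*i:400*i+400]=cv2.resize(im[y-30:y+30,x-25:x+25],(400,480),interpolation=cv2.INTER_CUBIC)
X=np.array([.4948,-.312,0]);th=np.linspace(0,2*np.pi,24)
for a in th:   # expected mouth rim, well centred under the tip
    q=X+[.018*np.cos(a),.018*np.sin(a),.2097]
    for i,(n,x,y) in enumerate((("scene",236,120),("top",428,218))):
        p=((proj(n,q)-[x-25,y-30]+.5)*8+[400*i,0]).astype(int);cv2.circle(A,p.tolist(),1,(0,255,0),-1)
cv2.imwrite("pics/m6.png",A)
E
```

```text
14.32 tcp [ 0.4964 -0.3099  0.1777] z [-0.423 -0.906 -0.004] y [-0.906  0.423 -0.002] j [  2.1  44.3 -34.6  63.3 -94.8 -80.2] F [-0.3  0.1 -2.4] w 0.549 29.9
```

View pics/m6.png

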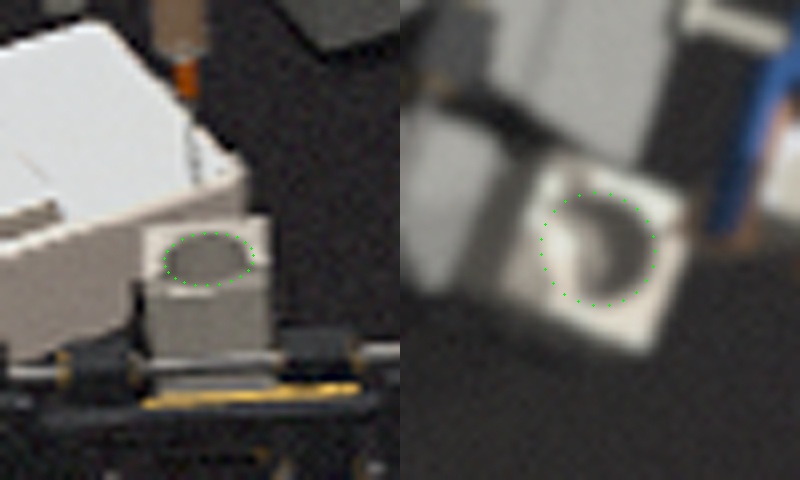

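The expected rim, centred under the tip (around (208,258) and (598,250) in the crops), matches the actual mouth in both views. I'm handing in.

```bash
python3 -c "
from station import r
print(r.finish_job())"
```

```text
the job is handed in; nothing more can be done
None
```

The job is handed in: the gripper holds the block upright with the deep well up, its mouth centred under the needle to within about 2 mm and about 35 mm below the tip, after roughly 14.4 s of the 72 s allowed.

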